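Close the abacus rows with their matching bookends

TASK

Each of the two rows of upright abacuses has a carved soapstone bookend at its far end but none at the end nearest the robot. Push the loose bookend with the same animal up to the open end of each row, so that it stands centred, square and snug against the abacuses, with the animal in line with the row (head towards or away from the abacuses). Slide the bookends on the shelf without lifting or tipping them, do not shove the rows back, and leave the tin, the lantern and the bamboo rods where they are.

Things in the scene. Friction and masses are not known exactly. Their poses are not given: they have to be found in the camera images.
- elephant: Loose soapstone bookend, 0.8 kg: square block 92 x 92 mm, 56 mm high, with an elephant (big ears, trunk, four legs) carved on top (106 mm high in all). Origin: centre of the underside; z up, x from the animal's head to its tail. Starts between the two rows, near or far from the robot, tail side away from the robot, turned up to 20 degrees. Its four upright 92 mm sides are flat.
- tortoise: Loose soapstone bookend, 0.8 kg: square block 92 x 92 mm, 56 mm high, with a tortoise (low round domed shell, small head) carved on top (96 mm high in all). Origin: centre of the underside; z up, x from the animal's head to its tail. Starts between the two rows, near or far from the robot, tail side away from the robot, turned up to 20 degrees. Its four upright 92 mm sides are flat.
- row_elephant: Heavy loose row, 2.8 kg: four upright walnut abacuses with brown beads (88 long, 104 wide, 104 mm high), then a soapstone elephant bookend (x 88 to 180 mm). Origin: table level, middle of the flat open end that faces the robot; the row runs along its +x. Stands left or right, turned a few degrees. The matching bookend closes it with its block centre at x = -46 mm, y = 0.
- row_tortoise: Heavy loose row, 2.8 kg: four upright walnut abacuses with brown beads (88 long, 104 wide, 104 mm high), then a soapstone tortoise bookend (x 88 to 180 mm). Origin: table level, middle of the flat open end that faces the robot; the row runs along its +x. Stands left or right, turned a few degrees. The matching bookend closes it with its block centre at x = -46 mm, y = 0.
- tin: Turquoise tin box with a lid, 73 x 98 mm, 42 mm high, on the right of the shelf. Origin: centre of its underside. A bystander.
- lantern: Grey battery lantern, 96 mm across at the foot, 170 mm high with its wire handle, black toggle switch at the foot, on the right of the shelf. Origin: centre of its underside. A bystander.
- rods: Three lacquered bamboo rods, 200 mm long, stacked in a small wooden holder 65 mm wide, 43 mm high, on the left of the shelf; the rods lie along its own x axis. Origin: centre of its underside. A bystander.
Things that resemble listed ones, but are neither listed nor needed, are in the scene too. What is shaped like the elephant but blue or turquoise is not meant.

How it is judged:
At the end, for the whole second after the job is handed in: Each loose bookend closes the row of its own animal: gap under 8 mm, within 18 mm of the centre line, within 8 degrees of the row (either way round), flat, at rest. Rows within 25 mm, tin, lantern and rods within 20 mm of their start (x of elephant in the frame of row_elephant between -0.054 and -0.04 m and y of elephant in the frame of row_elephant between -0.018 and 0.018 m and angle between the x axis of elephant and the x axis of row_elephant, either way round below 0.14 rad and angle between each of elephant, tortoise's own z axis and vertical below 0.05 rad and height (world z) of each of elephant, tortoise below 0.006 m and linear speed of each of elephant, row_elephant, tortoise, row_tortoise below 0.01 m/s and x of tortoise in the frame of row_tortoise between -0.054 and -0.04 m and y of tortoise in the frame of row_tortoise between -0.018 and 0.018 m and angle between the x axis of tortoise and the x axis of row_tortoise, either way round below 0.14 rad and distance of each of row_elephant, row_tortoise from where it was at the start of the episode below 0.025 m and distance of each of tin, lantern, rods from where it was at the start of the episode below 0.02 m); the robot touches nothing.
It fails at once if a loose bookend is lifted more than 15 mm (height (world z) of any of elephant, tortoise above 0.015 m).
It fails at once if a loose bookend is tipped more than 17 degrees (angle between any of elephant, tortoise's own z axis and vertical above 0.3 rad).
It fails at once if a row is shoved more than 25 mm from its place (distance of any of row_elephant, row_tortoise from where it was at the start of the episode above 0.025 m).
It fails at once if the tin, the lantern or the rods are moved more than 20 mm (distance of any of tin, lantern, rods from where it was at the start of the episode above 0.02 m).
It also fails if it takes over 64 s, if anything falls off the work surface, if the arm or the gripper's body presses on something with over 40 N, if the wrist force passes 120 N, or if a joint passes its speed limit or range.

ROBOT

A 6-joint arm with a two-finger parallel gripper is mounted at the origin on the work surface. World frame = base frame: x ahead of the robot, y to its left, z up, the work surface at z = 0. Lengths are in m, angles in rad, forces in N, time in s.
With the tool pointing down it reaches from about 0.35 to 0.775 m from the base axis. Payload 7.3 kg.
Tool frame: the origin (TCP) lies between the finger pads; the fingertips stand 14 mm ahead of it and the grasp point (between the pads) lies 5 mm behind it; z points along the fingers, y is the line along which they close (so a half turn about z gives the same grasp; the last joint's range is limited). The gripper opens to 92 mm and grips with 3 to 60 N. Pads are 19 mm wide; open, the fingers measure 130 mm over their backs; the gripper's body (75 mm by 190 mm) begins 47 mm behind the grasp point.
Start: joints at [1.139, 0.342, 1.524, -0, 1.275, -0.146], TCP at [0.148, 0.504, 0.241] pointing down, gripper open.
Joint ranges: [-2.53, 2.53], [-0.77, 2.02], [0.04, 2.7], [-1, 4.14], [0.28, 2.66], [-3.11, 3.11]. Speed limits (rad/s): [2.57, 2.57, 3.14, 3.14, 3.14, 3.14].

INTERFACE

Orientations are given as [roll, pitch, yaw] about the fixed x, y, z axes, in that order (R = Rz(yaw) Ry(pitch) Rx(roll)).
In Python, from cell import robot, eyes gives the robot as it stands. The module is installed in compiled form; this text tells all that it offers.
- The arm moves only by the shell command python3 -m handwheel 'ROWS' [FORCE]. ROWS is JSON, one flat list of numbers, 5 for each row, row after row: the shift along the world's x, y, z in mm, then the turn about the world's z in rad, then the opening, from 0 (shut) to 1 (fully open). In form: [x, y, z, spin, jaw, x, y, z, spin, jaw, ...]. A call has 1 to 8 rows; each row shifts and turns the commanded pose from where the row before left it; what a row does not reach is not made up. A row lasts 1/10 s, in which the tool goes at most 50 mm and 8.59 degrees, less where a joint would pass 70% of its speed; a pose out of reach is approached as far as the arm can. A call with a gripper value outside its range is refused whole. The fingers move at their own pace and stop on an object; FORCE is the grip in N (left out, the last holds). Time passes only in rows, so rows that do not move let the fingers close. It gives the time, the measured TCP pose, the force, the opening and the grip force at its end, in the units of the state.
- robot.observe(): the state, without advancing time (a new reading comes with each control period).
- eyes.read_camera(name): name is "side" or "top"; returns (picture, depth): 420x560x3 uint8, blue, green, red; 420x560 float32, m along the optical axis (not along the pixel's ray), 0 where there is no reading.
- eyes.calibration(name): a dict with "fx", "fy", "cx", "cy" (pixels), "world_to_cam" (4x4, takes a point from world to camera coordinates). Camera axes: x right, y down, z forward; pixel columns grow to the right and rows downward; lengths in m; the calibration is good to about 2 mm. A picture is of the moment at which its call begins. calibration takes no time and is no camera call.
- robot.hand_in(): hands the job in; it is judged then, once.
The state is a dict: "time": time; "qpos": joint angles; "qvel": joint speeds; "joint_efforts": joint torques, N m; "tool_pos": TCP position; "tool_rot": TCP orientation; "contact_force": force on the tool from outside, world axes, zero at the start; "torque": the same for the moment, N m; "opening": finger opening in m; "grip_force": force on a finger pad.
Only numpy, scipy, OpenCV 4.12 (cv2) and the standard library are available. Lean on these libraries where they do the work, as an engineer would, in place of code of your own. Each camera call takes 0.05 s, during which the arm holds its last target. There are 200 camera calls.

## Working session

There is one attempt and no reset: what is moved stays moved. The work goes in short steps, Python scripts to look and compute and a shell command to move; the robot and the scene stay as the last step left them, time stands still between calls to the robot, and variables do not carry over. Pictures are saved under pics/ and viewed, at most 10 in all, crops included, and the job is handed in when it is done.

```bash
mkdir -p pics
python3 - <<'E'
from cell import robot, eyes
import cv2,numpy as np
for n in("top","side"):
    p,d=eyes.read_camera(n); cv2.imwrite(f"pics/{n}0.png",p); np.save(f"{n}0.npy",d)
    c=eyes.calibration(n); print(n,c["fx"],c["fy"],c["cx"],c["cy"],np.round(c["world_to_cam"],3).tolist())
s=robot.observe(); print(s)
E
```

```text
top 423.49687893811927 423.49687893811927 278.6834234779785 210.48834435264914 [[0.023, -1.0, 0.018, -0.011], [-0.999, -0.024, -0.033, 0.452], [0.033, -0.017, -0.999, 1.171], [0.0, 0.0, 0.0, 1.0]]
side 534.7168003467502 534.7168003467502 279.77524200519775 211.86875317785658 [[0.867, -0.498, -0.0, -0.41], [-0.347, -0.603, -0.718, 0.175], [0.358, 0.623, -0.696, 1.288], [0.0, 0.0, 0.0, 1.0]]
{'time': 0.1, 'qpos': array([ 1.13899270e+00,  3.42680542e-01,  1.52490503e+00,  1.99255384e-05,
        1.27538302e+00, -1.46001799e-01]), 'qvel': array([ 2.93661326e-05, -1.77910071e-04, -2.52458712e-03,  6.34243480e-04,
        7.12742160e-04, -5.98171923e-04]), 'joint_efforts': array([ 2.12741172e-03, -4.32007670e+01, -2.44693440e+01,  7.21182232e-02,
        5.26067102e-02, -1.01691769e-04]), 'tool_pos': array([0.14784576, 0.5034082 , 0.24010591]), 'tool_rot': array([-3.14023413e+00, -2.19028246e-04,  2.85578486e+00]), 'contact_force': array([-0.58769278, -0.52118289, -0.50379277]), 'torque': array([ 0.03367086,  0.02074299, -0.01784028]), 'grip_force': 0.0, 'opening': 0.092102051745379}
```

View pics/top0.png

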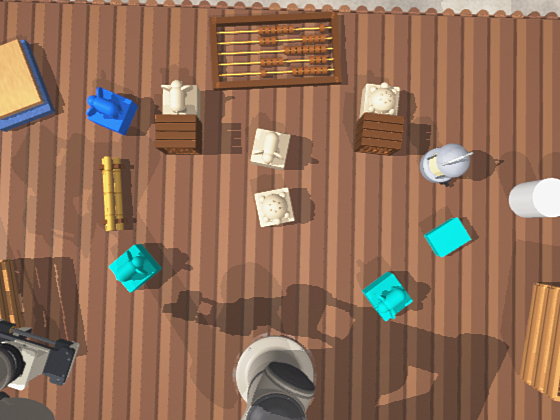

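View pics/side0.png

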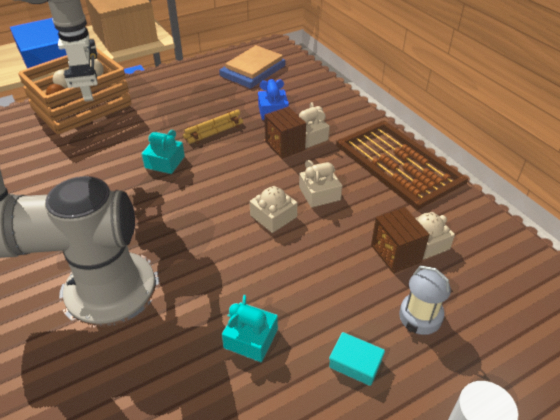

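The top view has +x up and +y left. The elephant row is at (178,130) and the tortoise row at (381,130). The loose elephant is at (270,148) and the loose tortoise at (274,207). The blue and turquoise elephants are decoys. The rods are at (113,193), the tin at (448,237) and the lantern at (447,162).

```bash
cat > h.py <<'E'
from cell import robot, eyes
import cv2,numpy as np
def cloud(n="top"):
    p,d=eyes.read_camera(n); c=eyes.calibration(n)
    v,u=np.mgrid[:420,:560]
    P=np.stack([(u-c["cx"])/c["fx"]*d,(v-c["cy"])/c["fy"]*d,d],-1)
    T=c["world_to_cam"]; W=(P-T[:3,3])@T[:3,:3]; W[d==0]=np.nan
    return p,W
def rect(Q):
    (cx,cy),(w,h),a=cv2.minAreaRect((Q*1000).astype(np.float32))
    a=(a+45)%90-45
    return np.round([cx,cy,w,h,a],1)
def masks(p,W):
    hsv=cv2.cvtColor(p,cv2.COLOR_BGR2HSV)
    H,S,V=[hsv[...,i].astype(int) for i in range(3)]
    return dict(cream=(S<90)&(V>110), brown=(S>90)&((H<25)|(H>170)))
def measure(n="top",boxes=None):
    p,W=cloud(n); m=masks(p,W); z=W[...,2]; o={}
    k=m["cream"]&(z>.03)&(z<.2)
    cnt,lab,st,_=cv2.connectedComponentsWithStats(k.astype(np.uint8))
    for i in range(1,cnt):
        if st[i,4]<300: continue
        L=lab==i; top=W[L&(z>.047)&(z<.062)]; hi=W[L&(z>.068)]
        if len(top)<60: continue
        print("cream px",st[i].tolist(),"block",rect(top[:,:2]),"zmed",np.round(np.median(top[:,2]),4),"hi",rect(hi[:,:2]) if len(hi)>5 else "", "zmax",np.round(hi[:,2].max(),3) if len(hi) else "")
    k=m["brown"]&(z>.09)&(z<.115)
    cnt,lab,st,_=cv2.connectedComponentsWithStats(k.astype(np.uint8))
    for i in range(1,cnt):
        if st[i,4]>300:
            q=W[lab==i]; print("brown px",st[i].tolist(),rect(q[:,:2]),np.round(np.median(q[:,2]),4))
    return p,W
E
python3 - <<'E'
from h import *
p,W=measure()
z=W[...,2]
print("elephant heights mm"); print(np.round(z[124:174:3,248:296:3]*1000).astype(int))
print("tortoise"); print(np.round(z[184:232:3,252:300:3]*1000).astype(int))
a=cv2.resize(p[70:240,140:420],None,fx=2.8,fy=2.8,interpolation=cv2.INTER_CUBIC); cv2.imwrite("pics/crop1.png",a)
E
```

```text
cream px [161, 80, 38, 36, 1091] block [742.8 273.4  78.3  91.2   0.8] zmed 0.0565 hi [737.4 262.4  94.5  74.2  24.4] zmax 0.111
cream px [361, 82, 39, 35, 1029] block [ 752.2 -266.2   97.1   93.8   -4.8] zmed 0.0561 hi [ 750.2 -262.7   85.3   97.7   -9.4] zmax 0.104
cream px [250, 128, 40, 41, 1202] block [618.9  28.6  91.6  92.7 -10. ] zmed 0.0563 hi [607.2  23.9  74.3  78.6 -39.1] zmax 0.109
cream px [514, 178, 46, 40, 1532] block [ 497.7 -670.2   99.6   47.8    4.8] zmed 0.0547 hi [ 5.003e+02 -6.833e+02  7.450e+01  9.830e+01 -1.000e-01] zmax 0.118
cream px [254, 187, 40, 40, 1185] block [460.5  14.   91.8  92.   12.6] zmed 0.0564 hi [455.3  13.1  84.4  72.5  14.4] zmax 0.1
cream px [247, 351, 27, 51, 453] block [ 39.9  46.6  20.   94.9 -42.7] zmed 0.0538 hi [ 34.8  46.6  22.7 100.6 -37.3] zmax 0.2
brown px [360, 112, 44, 38, 1369] [ 662.5 -260.7  105.    86.8   -4.8] 0.1043
brown px [155, 114, 42, 35, 1399] [647.3 271.9  87.  104.2   1.6] 0.1044
brown px [536, 287, 24, 106, 706] [ 135.3 -697.8   18.   272.1   -9.1] 0.0974
elephant heights mm
[[  2   3   1  -1   0   2   2   1  -4 
[... 1483 characters left out ...]
  89  84  67  56   5   3   0]
 [  3   2  58  70  81  91  94  92  94  95  88  80  59   0   7  -3]
 [  1  -1  59  67  86  93  95  93  92  90  89  83  67  52  -2   4]
 [  0   1  55  66  83  89  93  95  95 100  88  79  68  57  -2   1]
 [  5   1  55  66  84  94  93  94  93  91  88  76  56  57   2  -2]
 [  2   2  57  56  74  84  88  89  91  87  80  75  76  55   2   5]
 [  2  -1   3  55  75  74  81  85  83  80  68  72  75  55  -2   2]
 [  3   4   0  58  70  75  67  79  77  78  57  56  58  57   3   2]
 [  5   0   1  54  58  58  57  58  79  76  -5   1  -1  -3  -3   2]
 [ -3  -2   2  52  54   1  -2  -1   0   1   1  -2   6  -3   0  -1]
 [ -1   1  -2  -2   1   1  -1   0  -1   6   2  -4  -2   1  -2   3]]
```

View pics/crop1.png

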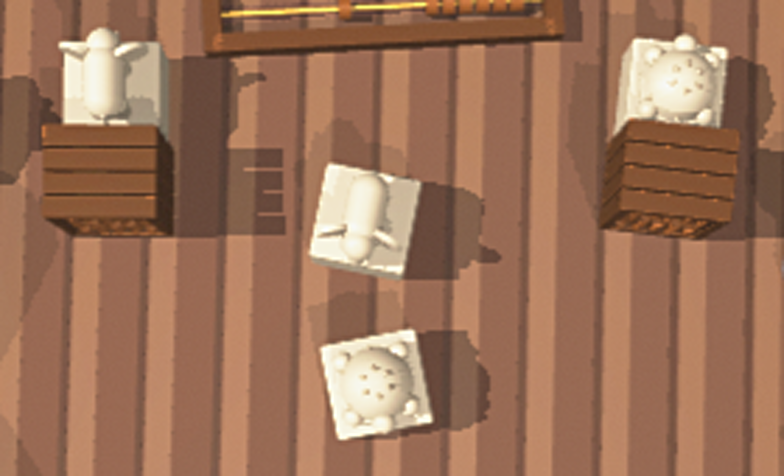

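The crop shows both loose bookends and both row ends clearly. The fits check out: blocks are about 92×92 mm with tops at 56 mm, and abacuses are 88×104 mm with tops at 104 mm. I'll hold the elephant by its body and slide it along the shelf.

```bash
python3 -m handwheel '[30,-30,0,0.02,1,30,-30,0,0.02,1,30,-30,0,0.02,1,30,-30,0,0.02,1,30,-30,0,0.03,1,30,-30,0,0,1,30,-30,0,0,1,30,-30,0,0,1]' 25; python3 -m handwheel '[30,-30,0,0,1,30,-30,0,0,1,30,-30,0,0,1,30,-30,0,0,1,30,-30,0,0,1,30,-30,0,0,1,30,-30,0,0,1,30,-26,0,0,1]'
```

```text
time: 0.95
tool_pos: [0.3889, 0.2623, 0.2407]
tool_rot: [3.141, -0.0, 2.966]
contact_force: [0.2, 0.7, -0.2]
opening: 0.092
grip_force: 0.0
time: 1.75
tool_pos: [0.6289, 0.026, 0.2403]
tool_rot: [-3.142, -0.001, 2.965]
contact_force: [0.8, -0.1, 0.6]
opening: 0.0922
grip_force: 0.0
```

```bash
python3 -m handwheel '[0,1,-40,0,1,0,0,-40,0,1,0,0,-40,0,1,0,0,-25,0,1,0,0,-15,0,1,0,0,0,0,1]'; python3 -m handwheel '[0,0,0,0,0,0,0,0,0,0,0,0,0,0,0,0,0,0,0,0,0,0,0,0,0,0,0,0,0,0,0,0,0,0,0,0,0,0,0,0]' 25
```

```text
time: 2.35
tool_pos: [0.6262, 0.0288, 0.0777]
tool_rot: [-3.141, -0.006, 2.966]
contact_force: [0.3, -0.7, -1.0]
opening: 0.0918
grip_force: 0.0
time: 3.15
tool_pos: [0.6281, 0.0276, 0.0812]
tool_rot: [-3.14, 0.001, 2.966]
contact_force: [-0.9, -4.3, 3.1]
opening: 0.037
grip_force: 25.0
```

```bash
python3 -m handwheel '[-8,10,0,0,0,-15,18,0,0.01,0,-15,18,0,0.02,0,-15,20,0,0.02,0,-15,20,0,0.02,0,-10,20,0,0.02,0,0,20,0,0.02,0,0,20,0,0.02,0]'; python3 -m handwheel '[0,20,0,0.02,0,0,20,0,0.02,0,0,20,0,0.02,0,0,20,0,0.01,0,0,12,0,0,0,0,4,0,0,0,0,0,0,0,0,0,0,0,0,0]'
python3 - <<'E'
from h import *
measure()
E
```

```text
time: 3.95
tool_pos: [0.5499, 0.1746, 0.0812]
tool_rot: [-3.14, 0.001, 3.097]
contact_force: [0.6, -5.7, 2.4]
opening: 0.0373
grip_force: 25.0
time: 4.75
tool_pos: [0.5501, 0.2707, 0.081]
tool_rot: [3.141, 0.0, -3.118]
contact_force: [-0.8, -1.6, 3.7]
opening: 0.0372
grip_force: 25.0
cream px [161, 80, 38, 36, 1089] block [742.1 273.5  79.2  90.9   1.1] zmed 0.0566 hi [732.3 261.2 102.   74.4  22.4] zmax 0.11
cream px [361, 82, 39, 35, 1037] block [ 756.2 -268.5   92.3   83.5   -4.7] zmed 0.0564 hi [ 745.8 -265.3   79.3  104.5  -16.8] zmax 0.103
cream px [514, 178, 46, 40, 1529] block [ 498.5 -670.    99.5   45.9    2.9] zmed 0.0545 hi [ 500.2 -683.9   98.2   75.2    1.5] zmax 0.117
cream px [254, 187, 40, 40, 1184] block [460.7  14.1  92.2  92.   12.6] zmed 0.0564 hi [455.2  13.3  84.1  73.2  10.7] zmax 0.1
brown px [360, 112, 44, 38, 1379] [ 662.4 -260.6  105.1   87.1   -4.7] 0.1043
brown px [155, 114, 42, 35, 810] [647.5 271.7  87.  104.    1.5] 0.1044
brown px [537, 287, 23, 106, 703] [ 135.4 -697.8   17.5  271.8   -9.3] 0.0973
```

```bash
python3 -m handwheel '[4,0,0,0,0,4,0,0,0,0,4,0,0,0,0,0,0,0,0,0]'; for i in 1 2; do python3 -m handwheel '[1,0,0,0,0,1,0,0,0,0,0,0,0,0,0]'; done; python3 -m handwheel '[1,0,0,0,0,0,0,0,0,0]'
```

```text
time: 5.2
tool_pos: [0.5603, 0.27, 0.0823]
tool_rot: [-3.141, -0.004, -3.118]
contact_force: [-10.4, -5.4, 18.3]
opening: 0.0374
grip_force: 25.8
time: 5.5
tool_pos: [0.5619, 0.2701, 0.0826]
tool_rot: [-3.141, -0.004, -3.117]
contact_force: [-12.3, -4.9, 20.4]
opening: 0.038
grip_force: 25.8
time: 5.8
tool_pos: [0.5642, 0.2702, 0.083]
tool_rot: [-3.141, -0.003, -3.117]
contact_force: [-11.3, -5.0, 21.7]
opening: 0.0378
grip_force: 25.4
time: 6.0
tool_pos: [0.5655, 0.2703, 0.0831]
tool_rot: [-3.141, -0.003, -3.117]
contact_force: [-11.6, -5.3, 21.8]
opening: 0.0375
grip_force: 25.2
```

```bash
python3 -m handwheel '[-3,0,0,0,0,0,0,0,0,0,0,0,0,0,1,0,0,0,0,1,0,0,0,0,1,0,0,0,0,1,0,0,0,0,1]'; python3 -m handwheel '[0,0,40,0,1,0,0,50,0,1,0,0,40,0,1,0,-50,0,0,1,-10,-50,0,0,1,-10,-50,0,0,1,-20,-50,0,0,1,0,0,0,0,1]';python3 - <<'E'
from h import *
p,W=measure(); cv2.imwrite("pics/t2.png",cv2.resize(p[70:240,90:370],None,fx=2.8,fy=2.8))
E
```

```text
time: 6.7
tool_pos: [0.5639, 0.2707, 0.0803]
tool_rot: [3.142, -0.001, -3.117]
contact_force: [-1.3, -0.9, 0.3]
opening: 0.0733
grip_force: 0.0
time: 7.5
tool_pos: [0.524, 0.0716, 0.2107]
tool_rot: [-3.14, -0.002, -3.123]
contact_force: [-1.0, 0.2, 1.3]
opening: 0.0918
grip_force: 0.0
cream px [161, 80, 38, 37, 1059] block [742.  273.2  80.3  91.    1.2] zmed 0.0565 hi [736.3 263.   94.8  74.7  22.7] zmax 0.11
cream px [361, 82, 39, 35, 1032] block [ 758.3 -269.    93.7   82.3   -2.7] zmed 0.0562 hi [ 750.6 -263.    83.9   98.2  -10. ] zmax 0.102
cream px [160, 156, 38, 36, 1200] block [543.3 269.7  91.4  91.4   3. ] zmed 0.0564 hi [533.1 275.7  78.9  76.9  31.3] zmax 0.11
cream px [514, 178, 46, 40, 1536] block [ 501.9 -667.2   40.4   97.3   -3.3] zmed 0.055 hi [ 500.1 -683.4   98.1   76.3    1.2] zmax 0.116
cream px [276, 189, 18, 36, 472] block [463.8 -16.   89.1  36.5   7. ] zmed 0.0563 hi [456.6  -9.5  34.   85.   -1. ] zmax 0.102
brown px [360, 112, 44, 38, 1371] [ 662.4 -260.6  104.7   86.8   -5. ] 0.1043
brown px [155, 114, 42, 35, 1372] [647.4 271.5  86.7 104.2   1.7] 0.1044
brown px [537, 287, 23, 106, 707] [ 135.5 -697.8   17.9  271.8   -9.4] 0.0974
brown px [0, 303, 11, 66, 320] [117.  690.6 162.8  14.9  12. ] 0.097
```

View pics/t2.png

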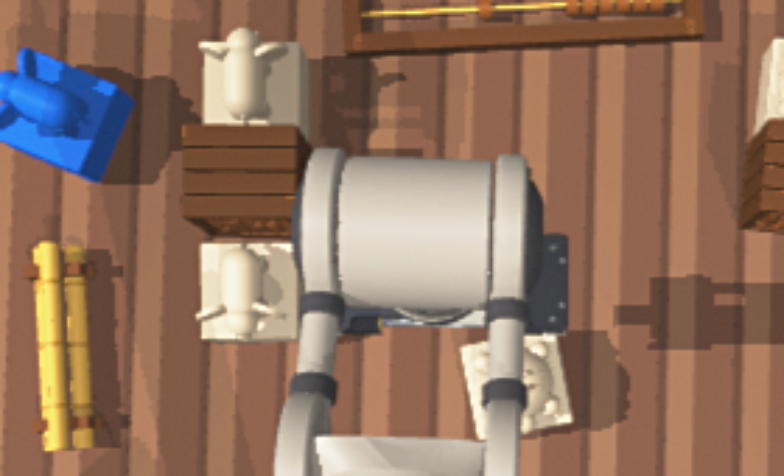

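The row hasn't moved. The elephant is well centred, but it still has about a 14 mm gap because the grip slipped in pitch. I'll push its near face with two fingers instead, with the gripper body staying just above the head.

```bash
python3 -m handwheel '[-14,45,0,0.01,0.45,-14,45,0,0,0.45,-14,45,0,0,0.45,-12,45,0,0,0.45,0,18,0,0,0.45,0,0,-40,0,0.45,0,0,-40,0,0.45,0,0,-40,0,0.45]'; python3 -m handwheel '[0,0,-20,0,0.45,0,0,-8,0,0.45,0,0,0,0,0.45,0,0,0,0,0.45]'
```

```text
time: 8.35
tool_pos: [0.4717, 0.2762, 0.0895]
tool_rot: [3.141, 0.001, -3.105]
contact_force: [-0.5, 0.4, 0.3]
opening: 0.0414
grip_force: 0.0
time: 8.75
tool_pos: [0.4725, 0.2751, 0.0638]
tool_rot: [3.141, 0.002, -3.107]
contact_force: [0.0, 0.3, 0.4]
opening: 0.0413
grip_force: 0.0
```

```bash
python3 -m handwheel '[5,-4,0,0,0.45,5,-2,0,0,0.45,4,0,0,0,0.45,3,0,0,0,0.45,2,0,0,0,0.45,0,0,0,0,0.45]'; python3 -m handwheel '[2,0,0,0,0.45,2,0,0,0,0.45,2,0,0,0,0.45]';python3 -m handwheel '[2,0,0,0,0.45,1,0,0,0,0.45,0,0,0,0,0.45]'
```

```text
time: 9.35
tool_pos: [0.4898, 0.2681, 0.0629]
tool_rot: [-3.141, -0.003, -3.108]
contact_force: [-5.7, -0.0, 4.3]
opening: 0.0412
grip_force: 2.6
time: 9.65
tool_pos: [0.4953, 0.2681, 0.0629]
tool_rot: [-3.141, -0.004, -3.108]
contact_force: [-8.0, 0.6, 5.1]
opening: 0.0416
grip_force: 3.5
time: 9.95
tool_pos: [0.4986, 0.2681, 0.0629]
tool_rot: [-3.141, -0.003, -3.108]
contact_force: [-6.6, 0.2, 4.4]
opening: 0.0413
grip_force: 3.0
```

```bash
python3 -m handwheel '[1,0,0,0,0.45,1,0,0,0,0.45,0,0,0,0,0.45]'; python3 -m handwheel '[1,0,0,0,0.45,1,0,0,0,0.45,0,0,0,0,0.45]';python3 - <<'E'
from h import *
p,W=measure()
E
```

```text
time: 10.25
tool_pos: [0.4998, 0.2681, 0.0628]
tool_rot: [-3.141, -0.005, -3.108]
contact_force: [-7.6, 0.1, 7.1]
opening: 0.0415
grip_force: 4.2
time: 10.55
tool_pos: [0.4999, 0.2681, 0.0628]
tool_rot: [-3.141, -0.009, -3.107]
contact_force: [-15.2, 0.2, 10.1]
opening: 0.0411
grip_force: 7.3
cream px [161, 80, 38, 36, 1100] block [742.5 273.3  79.2  90.7   1.1] zmed 0.0564 hi [735.9 262.5  95.   74.4  23. ] zmax 0.109
cream px [361, 82, 39, 35, 1034] block [ 756.2 -268.9   93.3   83.5   -4.6] zmed 0.0559 hi [ 751.  -260.4   84.9   98.2   -7. ] zmax 0.106
cream px [173, 151, 25, 47, 461] block [571.4 254.4  60.3  60.7   2.4] zmed 0.0565 hi [540.6 238.4 129.1  32.4  20.4] zmax 0.2
cream px [514, 178, 46, 40, 1537] block [ 498.1 -670.4   99.8   49.3    4. ] zmed 0.0544 hi [ 5.003e+02 -6.836e+02  9.820e+01  7.440e+01  4.000e-01] zmax 0.116
cream px [254, 187, 40, 40, 1188] block [460.5  14.1  92.   91.9  12.8] zmed 0.0565 hi [455.   13.2  83.8  71.9  12.6] zmax 0.101
cream px [248, 351, 26, 36, 372] block [ 40.6  46.6  20.6  95.8 -42.6] zmed 0.0536 hi [ 42.2  44.1  17.2  82.8 -44.6] zmax 0.152
brown px [360, 112, 44, 38, 1372] [ 662.7 -260.7  106.    87.4   -4.8] 0.1043
brown px [155, 114, 42, 35, 1341] [647.3 271.9  86.7 103.9   1.4] 0.1043
brown px [536, 287, 24, 106, 708] [ 135.  -698.1   16.9  271.7   -8.9] 0.0972
```

The force jumped and the tool stalled, so the elephant is snug against its row and the row hasn't moved. Next I'll back off and go to the tortoise.

```bash
python3 -m handwheel '[-10,0,0,0,0.45,-15,0,0,0,0.45,0,0,40,0,0.45,0,0,45,0,1,0,0,40,0,1,0,-40,0,0.04,1,0,-45,0,0.04,1,0,-45,0,0.04,1]'; python3 -m handwheel '[0,-45,0,0.04,1,-4,-45,0,0.03,1,-5,-34,0,0,1,0,0,0,0,1,0,0,0,0,1]'
python3 - <<'E'
from h import *
p,W=measure()
E
```

```text
time: 11.4
tool_pos: [0.479, 0.137, 0.1884]
tool_rot: [-3.141, 0.002, -2.985]
contact_force: [-0.5, -1.1, 0.2]
opening: 0.0765
grip_force: 0.0
time: 11.9
tool_pos: [0.4701, 0.0136, 0.188]
tool_rot: [-3.142, 0.001, -2.92]
contact_force: [-0.8, 0.8, 0.5]
opening: 0.0917
grip_force: 0.0
cream px [161, 80, 38, 38, 1084] block [741.8 273.1  79.6  91.1   1.2] zmed 0.0565 hi [732.8 261.6 101.   75.1  22.4] zmax 0.11
cream px [360, 82, 40, 36, 1037] block [ 751.2 -265.9   98.6   93.5   -4.8] zmed 0.0563 hi [ 745.7 -265.7   80.7  105.3  -16.7] zmax 0.104
cream px [160, 151, 38, 36, 1257] block [556.4 269.2  89.   91.8   1.4] zmed 0.0564 hi [546.5 276.2  79.8  77.7  31. ] zmax 0.112
cream px [514, 178, 46, 40, 1533] block [ 495.5 -668.9   98.7   44.9    8.5] zmed 0.0548 hi [ 500.2 -683.    98.3   74.7    1.3] zmax 0.117
brown px [360, 112, 44, 38, 1376] [ 662.8 -261.   106.2   87.6   -4.4] 0.1044
brown px [155, 114, 42, 35, 1396] [647.  271.9  86.8 104.6   1.2] 0.1041
brown px [537, 287, 23, 106, 709] [ 135.3 -698.3   17.   272.    -9.3] 0.0975
brown px [0, 304, 11, 65, 318] [116.  691.1 160.   14.6  11.1] 0.0968
```

Elephant is at (556.4, 269.2), 1.4°, against a target of (557, 270), 1.4°, so it is in place. Now I'll grip the tortoise.

```bash
python3 -m handwheel '[-8,0,-40,0,1,0,0,-40,0,1,0,0,-20,0,1,0,0,-10,0,1,0,0,-5,0,1,0,0,0,0,1]'; python3 -m handwheel '[0,0,0,0,0.3,0,0,0,0,0.3,0,0,0,0,0.3,0,0,0,0,0.3,0,0,0,0,0.3,0,0,0,0,0.3]' 20
```

```text
time: 12.55
tool_pos: [0.4622, 0.0148, 0.0729]
tool_rot: [-3.142, 0.0, -2.916]
contact_force: [0.2, 0.1, 0.6]
opening: 0.0916
grip_force: 0.0
time: 13.15
tool_pos: [0.4625, 0.0138, 0.0734]
tool_rot: [-3.141, 0.002, -2.917]
contact_force: [0.3, -3.6, 5.3]
opening: 0.0698
grip_force: 20.0
```

```bash
python3 -m handwheel '[3,-10,0,0,0.3,7,-18,0,-0.02,0.3,7,-20,0,-0.02,0.3,7,-20,0,-0.03,0.3,7,-20,0,-0.03,0.3,7,-20,0,-0.03,0.3,7,-20,0,-0.03,0.3,7,-20,0,-0.03,0.3]'; python3 -m handwheel '[7,-20,0,-0.03,0.3,7,-20,0,-0.03,0.3,7,-20,0,-0.03,0.3,7,-20,0,-0.02,0.3,7,-20,0,0,0.3,2,-10,0,0,0.3,0,0,0,0,0.3,0,0,0,0,0.3]'; python3 -m handwheel '[0,0,0,0,1,0,0,0,0,1,0,0,0,0,1,0,0,40,0,1,0,0,50,0,1,-40,40,0,0,0.45,-40,40,0,0,0.45,0,0,0,0,0.45]';python3 - <<'E'
from h import *
p,W=measure(); cv2.imwrite("pics/t3.png",p)
E
```

```text
time: 13.95
tool_pos: [0.5129, -0.1313, 0.0734]
tool_rot: [3.136, -0.002, -3.109]
contact_force: [-3.2, 13.9, 13.7]
opening: 0.0695
grip_force: 20.0
time: 14.75
tool_pos: [0.5512, -0.2435, 0.0734]
tool_rot: [3.141, 0.001, 3.065]
contact_force: [-0.2, 0.7, 5.2]
opening: 0.0699
grip_force: 20.0
time: 15.55
tool_pos: [0.4736, -0.1678, 0.1611]
tool_rot: [3.137, -0.009, 3.067]
contact_force: [-0.8, -1.1, -0.8]
opening: 0.0724
grip_force: 0.0
cream px [161, 80, 38, 36, 1068] block [742.1 273.2  80.3  90.9   1.2] zmed 0.0564 hi [735.9 262.6  95.1  74.5  23. ] zmax 0.11
cream px [361, 82, 39, 35, 1037] block [ 757.3 -268.5   93.2   82.    -4.3] zmed 0.0566 hi [ 752.8 -260.1   86.7   93.7   -4.6] zmax 0.104
cream px [160, 151, 38, 36, 1249] block [556.5 269.6  89.5  91.8   1.7] zmed 0.0564 hi [545.8 275.7  79.   78.5  31.9] zmax 0.11
cream px [514, 178, 46, 40, 1536] block [ 498.  -669.3   99.5   47.5    3.7] zmed 0.0543 hi [ 500.2 -682.8   98.1   75.1    1.1] zmax 0.117
brown px [360, 112, 44, 38, 1376] [ 662.2 -260.7  105.5   87.3   -4.5] 0.1043
brown px [155, 114, 42, 35, 1400] [647.4 271.7  88.1 104.1   1.8] 0.1043
brown px [536, 287, 24, 106, 710] [ 134.8 -698.6   18.3  272.5   -8.8] 0.0976
brown px [0, 299, 10, 70, 321] [122.2 691.6 172.4  14.8  11.1] 0.0971
```

View pics/t3.png

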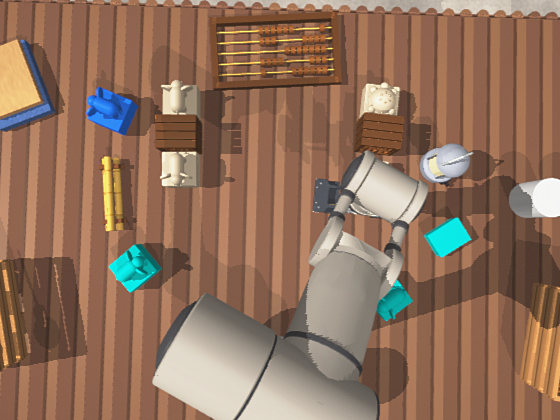

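The elephant stands snug at (180,168), in line with its row. The arm hides the tortoise, so I'll swing it aside.

```bash
python3 -m handwheel '[0,45,0,0,0.45,0,45,0,0,0.45,0,45,0,0,0.45,0,0,0,0,0.45]';python3 - <<'E'
from h import *
p,W=measure()
E
```

```text
time: 16.0
tool_pos: [0.4807, -0.0342, 0.1628]
tool_rot: [3.14, 0.0, 3.07]
contact_force: [-0.4, -0.7, -0.0]
opening: 0.0422
grip_force: 0.0
cream px [161, 80, 38, 37, 1080] block [742.4 273.4  79.9  90.6   1.2] zmed 0.0567 hi [736.5 262.3  96.5  74.3  23.9] zmax 0.109
cream px [361, 82, 39, 35, 1031] block [ 757.7 -269.3   93.6   82.7   -3.8] zmed 0.056 hi [ 751.  -262.6   85.    97.    -8.8] zmax 0.102
cream px [160, 151, 38, 36, 1255] block [556.  269.6  90.8  91.    2.1] zmed 0.0564 hi [546.6 276.2  79.7  77.5  31.6] zmax 0.11
cream px [350, 158, 39, 38, 1229] block [ 548.8 -241.    93.4   92.4   -4.8] zmed 0.0562 hi [ 543.5 -240.2   72.    83.5   -4.6] zmax 0.1
cream px [514, 178, 46, 40, 1536] block [ 497.6 -669.7   99.5   47.7    4.9] zmed 0.0547 hi [ 500.7 -683.6   75.2   98.6   -1.4] zmax 0.118
brown px [360, 112, 44, 38, 1379] [ 662.6 -261.2  105.9   87.1   -4.9] 0.1043
brown px [155, 114, 42, 35, 1394] [647.1 271.5  87.4 103.7   1.5] 0.1043
brown px [537, 287, 23, 106, 697] [ 135.7 -697.8   20.2  271.3   -9.9] 0.0976
brown px [0, 302, 11, 67, 327] [118.7 691.3 164.4  14.7  11.2] 0.0971
```

```bash
python3 -m handwheel '[12,-42,0,-0.01,1,15,-42,0,0,1,15,-42,0,0,1,15,-42,0,0,1,13,-40,0,0,1,0,0,0,0,1,0,0,0,0,1]'
```

```text
time: 16.75
tool_pos: [0.5498, -0.2483, 0.1619]
tool_rot: [3.141, -0.001, 3.053]
contact_force: [0.4, 0.1, -0.2]
opening: 0.0907
grip_force: 0.0
```

```bash
python3 -m handwheel '[1,7,-30,0.01,1,0,0,-30,0,1,0,0,-20,0,1,0,0,-9,0,1,0,0,0,0,1]'; python3 -m handwheel '[0,0,0,0,0.3,0,0,0,0,0.3,0,0,0,0,0.3,0,0,0,0,0.3,0,0,0,0,0.3,0,-4,0,0,0.3,0,-4,0,0,0.3,0,0,0,0,0.3]' 20
```

```text
time: 17.25
tool_pos: [0.5505, -0.2383, 0.0728]
tool_rot: [3.14, -0.002, 3.066]
contact_force: [0.2, -0.0, 1.5]
opening: 0.0918
grip_force: 0.0
time: 18.05
tool_pos: [0.5517, -0.2448, 0.0751]
tool_rot: [3.138, 0.001, 3.065]
contact_force: [0.8, 8.9, 9.4]
opening: 0.0702
grip_force: 20.0
```

```bash
python3 -m handwheel '[1,-4,0,0,0.3,0,-4,0,0,0.3,0,-2,0,0,0.3,0,0,0,0,0.3]'; python3 -m handwheel '[0,0,0,0,1,0,0,0,0,1,0,0,0,0,1,0,0,40,0,1,0,0,40,0,0.45,-45,0,0,0,0.45,-45,0,0,0,0.45,0,45,0,0,0.45]'; python3 -m handwheel '[0,45,0,0,0.45,0,45,0,0,0.45,0,0,0,0,0.45,0,0,0,0,0.45]'
python3 - <<'E'
from h import *
p,W=measure()
E
```

```text
time: 18.45
tool_pos: [0.5526, -0.2542, 0.0751]
tool_rot: [3.137, 0.0, 3.066]
contact_force: [0.4, 9.7, 10.5]
opening: 0.0701
grip_force: 20.0
time: 19.25
tool_pos: [0.4577, -0.2165, 0.1538]
tool_rot: [-3.14, -0.001, 3.056]
contact_force: [1.4, 0.5, 0.7]
opening: 0.0646
grip_force: 0.0
time: 19.65
tool_pos: [0.4623, -0.1216, 0.154]
tool_rot: [-3.141, 0.001, 3.068]
contact_force: [-0.3, -0.3, 0.0]
opening: 0.0416
grip_force: 0.0
cream px [161, 80, 38, 36, 1087] block [7.426e+02 2.734e+02 7.900e+01 9.090e+01 7.000e-01] zmed 0.0565 hi [736.3 262.   96.5  74.2  24.3] zmax 0.11
cream px [361, 82, 39, 35, 1038] block [ 757.3 -268.3   93.9   85.5   -3.8] zmed 0.0564 hi [ 745.6 -266.3   80.4  105.9  -17.1] zmax 0.104
cream px [160, 151, 38, 36, 1256] block [556.3 269.5  89.   91.6   1.6] zmed 0.0565 hi [547.  276.7  80.3  77.7  30.3] zmax 0.11
cream px [356, 158, 37, 28, 709] block [ 563.7 -252.9   92.    63.2   -5.1] zmed 0.056 hi [ 556.5 -252.5   70.9   59.4   -5.7] zmax 0.101
cream px [514, 178, 46, 40, 1534] block [ 495.4 -668.1   98.6   44.1    8.6] zmed 0.0552 hi [ 500.3 -683.    98.3   74.6    0.9] zmax 0.117
brown px [360, 112, 44, 38, 1376] [ 662.9 -260.8  105.6   87.7   -5. ] 0.1044
brown px [155, 114, 42, 35, 1393] [647.4 271.9  86.9 104.6   1.3] 0.1043
brown px [537, 287, 23, 106, 705] [ 135.  -697.8   17.8  271.8   -9. ] 0.0977
brown px [0, 306, 11, 63, 307] [114.2 689.1 154.8  17.2  10.8] 0.0969
```

The tortoise is centred on its row line at about (549, -252) and -5°, with a 23 mm gap. Now I'll push it with two fingers.

```bash
python3 -m handwheel '[6,-41,0,0,0.45,4,-41,0,0,0.45,4,-40,0,0,0.45,0,0,0,0,0.45,0,0,-40,0,0.45,0,0,-40,0,0.45,0,0,-18,0,0.45,0,0,0,0,0.45]'
```

```text
time: 20.5
tool_pos: [0.4741, -0.2437, 0.0529]
tool_rot: [3.138, -0.005, 3.064]
contact_force: [-0.9, -0.2, 0.6]
opening: 0.0409
grip_force: 0.0
```

```bash
python3 -m handwheel '[5,-1,3,0,0.45,5,0,0,0,0.45,5,0,0,0,0.45,4,0,0,0,0.45,4,-1,0,0,0.45,4,0,0,0,0.45,0,0,0,0,0.45]';  python3 -m handwheel '[3,0,0,0,0.45,3,-1,0,0,0.45,3,0,0,0,0.45,2,0,0,0,0.45,0,0,0,0,0.45]'
```

```text
time: 21.2
tool_pos: [0.5022, -0.2458, 0.0595]
tool_rot: [3.141, -0.003, 3.066]
contact_force: [-6.8, -0.1, 6.2]
opening: 0.0414
grip_force: 3.3
time: 21.7
tool_pos: [0.5129, -0.2466, 0.0594]
tool_rot: [3.141, -0.003, 3.066]
contact_force: [-6.5, 1.5, 4.5]
opening: 0.0415
grip_force: 3.7
```

```bash
python3 -m handwheel '[1,0,0,0,0.45,1,0,0,0,0.45,0,0,0,0,0.45]';  python3 -m handwheel '[1,0,0,0,0.45,1,0,0,0,0.45,0,0,0,0,0.45]'; python3 -m handwheel '[1,0,0,0,0.45,0,0,0,0,0.45]'
```

```text
time: 22.0
tool_pos: [0.5146, -0.2467, 0.0594]
tool_rot: [3.141, -0.004, 3.066]
contact_force: [-8.3, 0.5, 5.6]
opening: 0.0412
grip_force: 4.3
time: 22.3
tool_pos: [0.5163, -0.2466, 0.0594]
tool_rot: [3.141, -0.004, 3.066]
contact_force: [-9.6, -0.4, 6.8]
opening: 0.041
grip_force: 4.8
time: 22.5
tool_pos: [0.5163, -0.2466, 0.0594]
tool_rot: [3.141, -0.006, 3.066]
contact_force: [-13.3, 0.3, 9.2]
opening: 0.0413
grip_force: 6.7
```

The tool stalled at the predicted spot (about 516) as the force rose, so the tortoise is in contact. I'll back off and check.

```bash
python3 -m handwheel '[-10,1,0,0,0.45,-20,0,0,0,0.45,0,0,40,0,0.45,0,0,45,0,0.45,-10,45,0,0,0.45,-10,45,0,0,0.45,0,45,0,0,0.45,0,45,0,0,0.45]'; python3 -m handwheel '[0,45,0,0,0.45,0,0,0,0,0.45,0,0,0,0,0.45]'
python3 - <<'E'
from h import *
p,W=measure(); cv2.imwrite("pics/t4.png",p)
E
```

```text
time: 23.3
tool_pos: [0.4691, -0.0645, 0.1446]
tool_rot: [-3.141, 0.002, 3.065]
contact_force: [1.2, -0.0, -0.2]
opening: 0.0414
grip_force: 0.0
time: 23.6
tool_pos: [0.4695, -0.0202, 0.1443]
tool_rot: [-3.141, 0.002, 3.069]
contact_force: [-0.1, 0.5, 1.1]
opening: 0.0415
grip_force: 0.0
cream px [161, 80, 38, 36, 1096] block [742.1 273.2  78.9  90.8   1.1] zmed 0.0564 hi [733.6 261.4 102.9  74.5  23.4] zmax 0.111
cream px [360, 82, 40, 36, 1036] block [ 751.1 -265.8  100.1   92.7   -4.1] zmed 0.0563 hi [ 746.9 -265.8   80.1  103.7  -16.7] zmax 0.104
cream px [354, 149, 40, 38, 1245] block [ 573.  -253.    93.3   93.4   -3.9] zmed 0.0561 hi [ 567.7 -251.4   72.6   84.3   -7.2] zmax 0.099
cream px [160, 151, 38, 36, 1256] block [556.3 269.6  89.7  91.8   1.7] zmed 0.0564 hi [546.4 276.4  80.2  78.3  31.4] zmax 0.11
cream px [514, 178, 46, 40, 1533] block [ 498.2 -664.3   94.4   37.3    3.5] zmed 0.0552 hi [ 500.6 -683.7   74.8   98.6   -1.3] zmax 0.117
brown px [360, 112, 44, 38, 1372] [ 662.8 -260.8  105.2   88.    -4.8] 0.1043
brown px [155, 114, 42, 35, 1388] [647.3 271.8  86.4 104.2   1.5] 0.1044
brown px [537, 287, 23, 106, 701] [ 136.  -697.9   17.5  270.6   -9.1] 0.0977
brown px [0, 307, 10, 62, 314] [112.8 690.2 152.   14.2  10.9] 0.0968
```

View pics/t4.png

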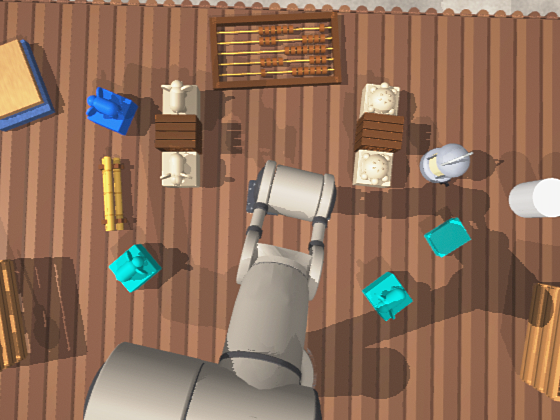

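Both bookends now close their rows, the elephant at (180,168) and the tortoise at (374,168). The rows, tin, lantern and rods are where they started, and the arm touches nothing.

```bash
python3 -c "
from cell import robot
print(robot.hand_in())"
```

```text
the job is handed in; nothing more can be done
None
```

I handed in the job with both bookends snug, centred and square against their matching rows and nothing else moved in the last camera check; the hand-in returned no verdict.

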